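# Unlock the push-and-turn safety cap

## Task

Unlock the blue-capped amber solvent bottle so that it is ready for use: push its child-resistant cap down and, while keeping it down, turn it anticlockwise (seen from above) until the red pointer on the collar under the cap reaches the green mark, then let go. Turning without pushing only spins the cap. Leave the white-capped bottle locked.

Things in the scene. Friction and masses are not known exactly. Their poses are not given: they have to be found in the camera images.
- blue_cap_grip (a point): Axis point of the blue cap, an upright cylinder 44 mm wide, 34 tall; point 12 mm below its top, 143 mm above the worktop at rest. It is sprung and goes 8 mm down: 2 N at first, 14 N at 6 mm, 20 N at 8 mm. In the first 3 mm it spins idle; pushed 4 to 8 mm (best 6) it carries the collar along. At the collar's stop it slips harmlessly. It is round: any grasp yaw does.
- blue_collar (a joint): Turn (rad) of the grey collar with red pointer just below the blue cap, growing anticlockwise from above. 0 = locked (pointer at black mark), 1.2 = fully open, at a stop (pointer at the wider green mark). Starts between 0 and 0.25; turns only with the pushed-down cap and stays where left.
- white_cap_grip (a point): The same point on the white cap of the bystander bottle, otherwise identical. Both: amber bottle 80 mm wide in a dark steel holder 104 mm wide, fixed to the worktop; a 68 mm wide white neck flange lies 13 mm below the cap's lower edge, with the collar between.
- white_collar (a joint): Turn (rad) of the white-capped bottle's collar, as for the blue one. Starts locked, between 0 and 0.25, and is to be left so.

How it is judged:
By the outcome, as a careful person would: the job done as asked, in the order asked, and still so for the second after the job is handed in, with the robot touching nothing.
It also fails if it takes over 35 s, if anything falls off the work surface, if the arm or the gripper's body presses on something with over 40 N, if the wrist force passes 120 N, or if a joint passes its speed limit or range.

## Robot

A 7-joint arm with a two-finger parallel gripper is mounted at the origin on a cart in front of the work surface, level with it; the furniture and walls round the work are solid. World frame = base frame: x ahead of the robot, y to its left, z up, the work surface at z = 0. Lengths are in m, angles in rad, forces in N, time in s.
With the tool pointing down it reaches from about 0.425 to 0.825 m from the base axis. Payload 3.6 kg.
Tool frame: the origin (TCP) lies midway between the tips of the shut fingers; the grasp point (between the pads) lies 19 mm behind it; z points along the fingers, y is the line along which they close (so a half turn about z gives the same grasp; the last joint's range is limited). The gripper opens to 93 mm and grips with 3 to 60 N. Pads are 15 mm wide; open, the fingers measure 128 mm over their backs; the gripper's body (75 mm by 188 mm) begins 65 mm behind the grasp point.
Start: joints at [-1.212, 0.615, -0.013, 1.423, 0.008, 1.103, -0.04], TCP at [0.245, 0.602, 0.186] pointing down, gripper open.
Joint ranges: [-3.12, 3.12], [-0.3, 2.06], [-1.34, 1.32], [0.26, 2.42], [-1.36, 4.5], [0.01, 1.98], [-2.84, 2.84]. Speed limits (rad/s): [2.79, 2.79, 3.14, 3.14, 3.14, 3.14, 3.14].

## Interface

Orientations are given as a unit quaternion [w, x, y, z].
In Python, from bench import get_obs, capture, camera_info, finish_job gives the robot as it stands.
- The arm moves only by the tool jog_arm, never from a script. Its argument "deltas" is a list of rows, each a list of 7 numbers: the turn, a rotation vector about the tool's x, y, z in degrees, then the shift along the tool's x, y, z in mm, then the opening, from 0 (shut) to 1 (fully open). A call has 1 to 8 rows; each row shifts and turns the commanded pose from where the row before left it, along the tool's axes as they then stand; what a row does not reach is not made up. A row lasts 1/10 s, in which the tool goes at most 50 mm and 8.59 degrees, less where a joint would pass 70% of its speed; a pose out of reach is approached as far as the arm can. A call is refused whole if a number of a shift passes 50 or a number of a turn 8.59, either way. A call with a gripper value outside its range is refused whole. The fingers move at their own pace and stop on an object; "grip_force" is the grip in N (left out, the last holds). Time passes only in rows, so rows that do not move let the fingers close. It gives the time, the measured TCP pose, the force, the opening and the grip force at its end, in the units of the state.
- get_obs(): the state, without advancing time (a new reading comes with each control period).
- capture(name): name is "scene" or "top"; returns (picture, depth): 420x560x3 uint8, red, green, blue; 420x560 float32, m along the optical axis (not along the pixel's ray), 0 where there is no reading.
- camera_info(name): a dict with "intrinsics" (3x3 intrinsics, pixels), "world_to_cam" (4x4, takes a point from world to camera coordinates). Camera axes: x right, y down, z forward; pixel columns grow to the right and rows downward; lengths in m; the calibration is good to about 2 mm. A picture is of the moment at which its call begins. camera_info takes no time and is no camera call.
- finish_job(): hands the job in; it is judged then, once.
The state is a dict: "t": time; "q": joint angles; "joint_vel": joint speeds; "joint_efforts": joint torques, N m; "position": TCP position; "eef_rot": TCP orientation; "force": force on the tool from outside, world axes, zero at the start; "torque": the same for the moment, N m; "grip_width": opening from 0.0 (shut) to 1.0 (fully open); "grip_force": force on a finger pad.
Only numpy, scipy, OpenCV 4.12 (cv2) and the standard library are available. Lean on these libraries where they do the work, as an engineer would, in place of code of your own. Each camera call takes 0.05 s, during which the arm holds its last target. There are 200 camera calls.

## Working session

There is one attempt and no reset: what is moved stays moved. The work goes in short steps, Python scripts to look and compute and a tool call to move; the robot and the scene stay as the last step left them, time stands still between calls to the robot, and variables do not carry over. Pictures are saved under pics/ and viewed, at most 10 in all, crops included, and the job is handed in when it is done.

Besides the shell and the picture viewer there is one more tool, called after "Call:" as name(argument=value, ...), one argument or row to a line, values as JSON. jog_arm: Moves the arm, as the interface text tells. Its arguments: {"type":"object","properties":{"deltas":{"type":"array"},"grip_force":{"type":"number"}},"required":["deltas"]}

```bash
mkdir -p pics; python3 - <<'E'
from bench import *
import cv2,numpy as np
for n in("scene","top"):
    p,d=capture(n); cv2.imwrite(f"pics/{n}1.png",p[:,:,::-1]); np.save(f"{n}1.npy",d)
    print(camera_info(n))
print(get_obs())
E
```

```text
{'intrinsics': array([[417.21388932,   0.        , 275.70894228],
       [  0.        , 417.21388932, 203.02414029],
       [  0.        ,   0.        ,   1.        ]]), 'world_to_cam': array([[ 8.39932399e-01, -5.42690993e-01, -2.25579964e-04,
        -4.49433562e-01],
       [-3.20736601e-01, -4.96074290e-01, -8.06869464e-01,
         3.24847743e-01],
       [ 4.37768886e-01,  6.77788156e-01, -5.90729733e-01,
         7.04484575e-01],
       [ 0.00000000e+00,  0.00000000e+00,  0.00000000e+00,
         1.00000000e+00]])}
{'intrinsics': array([[480.36277589,   0.        , 274.68672969],
       [  0.        , 480.36277589, 211.62476031],
       [  0.        ,   0.        ,   1.        ]]), 'world_to_cam': array([[ 0.00408905, -0.99995825, -0.0081715 ,  0.00460983],
       [-0.99810184, -0.00357905, -0.06148095,  0.51765967],
       [ 0.06144914,  0.00840739, -0.99807481,  1.07481572],
       [ 0.        ,  0.        ,  0.        ,  1.        ]])}
{'t': 0.1, 'q': array([-1.21153871,  0.61580627, -0.01263395,  1.42470422,  0.00807167,
        1.10342671, -0.04037317]), 'joint_vel': array([-5.82575671e-04, -1.21866875e-03,  3.05746559e-05, -5.65212636e-03,
        1.88777827e-04, -6.57318191e-05, -5.47920710e-04]), 'joint_efforts': array([ 1.01684393e-03, -4.60042906e+01,  2.10057339e-01, -1.66243476e+01,
       -6.11992786e-02,  1.70172402e-02,  9.36172364e-05]), 'position': array([0.24424813, 0.60152023, 0.184819  ]), 'eef_rot': array([-2.23466458e-04,  1.91639093e-01,  9.81464793e-01, -1.12582210e-03]), 'force': array([-0.73000751, -0.10766975,  0.99200685]), 'torque': array([ 0.01556077, -0.079387  , -0.01556491]), 'grip_force': 0.0, 'grip_width': 1.0001381166969168}
```

View pics/scene1.png

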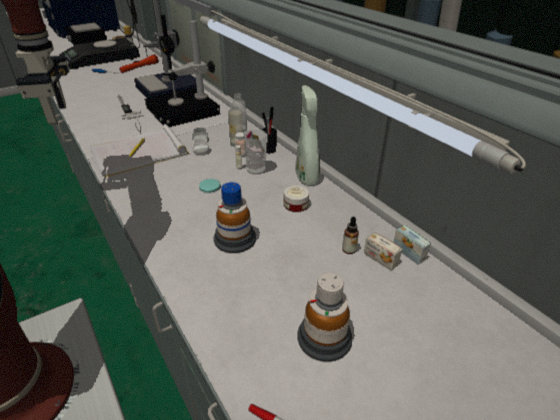

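View pics/top1.png

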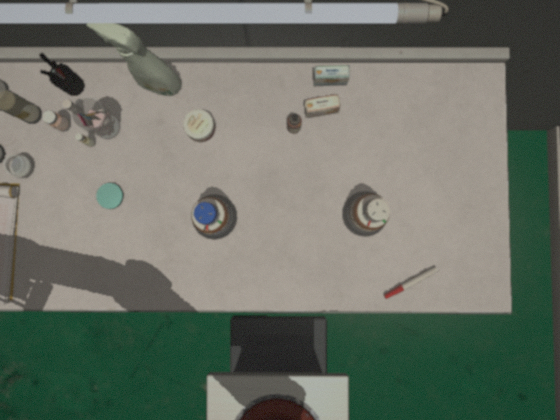

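The scene picture shows the blue cap at about (232,192) with its collar near (234,208), and the white cap at (330,288). In the top picture the blue cap is at (206,213) and the white cap at (377,208). Next I locate both caps from depth and enlarge the collar.

```bash
cat > h.py <<'E'
import numpy as np,cv2
from bench import *
def cloud(n,d):
    c=camera_info(n);K=c["intrinsics"];T=np.linalg.inv(c["world_to_cam"])
    v,u=np.indices(d.shape)
    P=np.stack([(u-K[0,2])/K[0,0]*d,(v-K[1,2])/K[1,1]*d,d],-1)
    return P@T[:3,:3].T+T[:3,3]
E
python3 - <<'E'
from h import *
for n,boxes in(("top",dict(blue=(180,185,235,245),white=(345,180,405,240))),("scene",dict(blue=(205,175,265,250),white=(295,270,360,350)))):
    d=np.load(n+"1.npy");W=cloud(n,d)
    for k,(a,b,c,e) in boxes.items():
        w=W[b:e,a:c].reshape(-1,3); m=(w[:,2]>.149)&(w[:,2]<.162); w=w[m]
        (cx,cy),r=cv2.minEnclosingCircle(w[:,:2].astype(np.float32))
        print(n,k,len(w),w.mean(0).round(4),(w.min(0)+w.max(0))/2,"r",round(r,4),round(cx,4),round(cy,4),"range",np.hypot(cx,cy).round(3))
    hi=W[(W[...,2]>.25)&(d>0)]; hi=hi[(abs(hi[:,1])<.6)&(hi[:,0]>.3)]; print("high stuff",hi.min(0) if len(hi) else None)
p=cv2.imread("pics/scene1.png");t=cv2.imread("pics/top1.png")
a=cv2.resize(p[175:255,200:270],None,fx=5.5,fy=5.5,interpolation=cv2.INTER_CUBIC)
b=cv2.resize(t[180:250,180:240],None,fx=6.28,fy=6.28,interpolation=cv2.INTER_CUBIC)[:440]
h=min(len(a),len(b));cv2.imwrite("pics/crop1.png",np.hstack([a[:h],b[:h]]))
E
```

```text
top blue 387 [0.5067 0.1453 0.1553] [0.50686116 0.14589422 0.15486786] r 0.0223 0.5069 0.1456 range 0.527
top white 392 [ 0.5146 -0.1974  0.1556] [ 0.5152936  -0.19788476  0.15471428] r 0.0224 0.515 -0.198 range 0.552
high stuff [ 0.81140565 -0.28431955  0.25004387]
scene blue 204 [0.5061 0.141  0.1548] [0.50769261 0.14308926 0.15342437] r 0.0224 0.508 0.1437 range 0.528
scene white 451 [ 0.5134 -0.2013  0.155 ] [ 0.51495474 -0.19944832  0.15389335] r 0.0231 0.5162 -0.1993 range 0.553
high stuff [ 0.81256698 -0.33808619  0.25000656]
```

View pics/crop1.png

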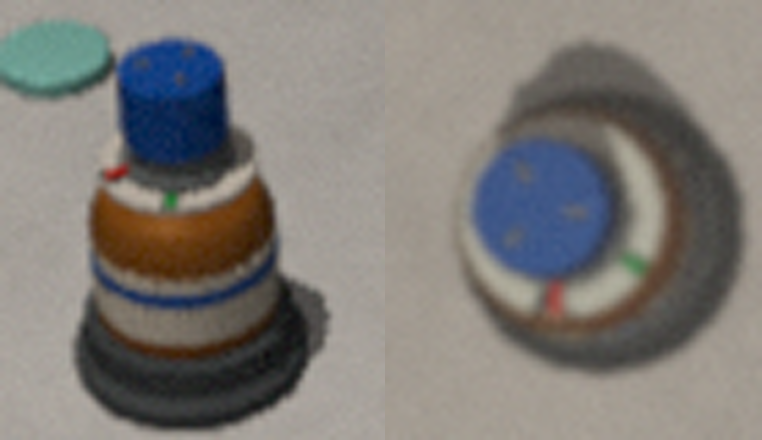

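The blue cap's axis is at about (0.5075, 0.1447) with its top at 0.155 m and a radius of 22 mm, all as specified. In the crop the red pointer sits near the locked position, with green anticlockwise of it. I'll move over in the current orientation at z ≈ 0.185, which clears the cap by 30 mm.

Call:
jog_arm(
  deltas=[
    [0,0,0,-20,-15,-10,1],
    [0,0,0,-35,-27,0,1],
    [0,0,0,-35,-27,0,1],
    [0,0,0,-35,-27,0,1],
    [0,0,0,-35,-27,0,1],
    [0,0,0,-35,-27,0,1],
    [0,0,0,-35,-27,0,1],
    [0,0,0,-35,-27,0,1],
  ],
)

```text
t: 0.9
position: [0.4137, 0.3116, 0.1956]
eef_rot: [-0.0, 0.192, 0.981, -0.0]
force: [0.4, 0.7, 0.6]
grip_width: 1.0
grip_force: 0.0
```

Call:
jog_arm(
  deltas=[
    [0,0,0,-35,-27,0,1],
    [0,0,0,-35,-27,0,1],
    [0,0,0,-30,-24,0,1],
    [0,0,0,-25,-20,0,1],
    [0,0,0,0,0,0,1],
    [0,0,0,0,0,0,1],
  ],
)

```text
t: 1.5
position: [0.492, 0.1753, 0.1955]
eef_rot: [-0.001, 0.193, 0.981, -0.0]
force: [-0.5, -0.3, -0.6]
grip_width: 1.0
grip_force: 0.0
```

```bash
cat >> h.py <<'E'
from scipy.spatial.transform import Rotation as R
def st(tx=.5075,ty=.1447,tz=.125):
    o=get_obs();w,x,y,z=o["eef_rot"];r=R.from_quat([x,y,z,w])
    print("t",round(o["t"],2),"pos",o["position"].round(4),"q",o["q"].round(2),"F",o["force"].round(1),"T",o["torque"].round(2),"grip",round(o["grip_width"],3),round(o["grip_force"],1))
    M=r.as_matrix();print("tool x",M[:,0].round(3),"z",M[:,2].round(4),"to go tool mm",(M.T@(np.array([tx,ty,tz])-o["position"])*1e3).round(1))
E
python3 -c "from h import *;st()"
```

```text
t 1.5 pos [0.492  0.1753 0.1955] q [-0.42  0.41  0.05  1.78 -0.02  0.96  0.82] F [-0.5 -0.3 -0.6] T [0.04 0.01 0.01] grip 1.0 0.0
tool x [-0.926  0.378  0.001] z [-1.2e-03  1.0e-04 -1.0e+00] to go tool mm [-25.9 -22.4  70.4]
```

Call:
jog_arm(
  deltas=[
    [0,0,0,-26,-22,0,1],
    [0,0,8,0,0,0,1],
    [0,0,8,0,0,0,1],
    [0,0,8,0,0,0,1],
    [0,0,8,0,0,0,1],
    [0,0,0,0,0,0,1],
    [0,0,0,0,0,0,1],
  ],
)

```text
t: 2.2
position: [0.5073, 0.1472, 0.1957]
eef_rot: [-0.0, 0.452, 0.892, -0.0]
force: [-0.6, 0.9, 0.3]
grip_width: 1.003
grip_force: 0.0
```

```bash
python3 -c "from h import *;st()"
```

```text
t 2.2 pos [0.5073 0.1472 0.1957] q [-0.46  0.42  0.2   1.77 -0.1   0.97  0.41] F [-0.6  0.9  0.3] T [-0.01  0.03  0.05] grip 1.003 0.0
tool x [-0.591  0.807  0.001] z [-8.e-04  4.e-04 -1.e+00] to go tool mm [-2.2 -1.3 70.7]
```

Call:
jog_arm(
  deltas=[
    [0,0,0,-2,-1,20,1],
    [0,0,0,0,0,25,1],
    [0,0,0,0,0,16,1],
    [0,0,0,0,0,10,1],
    [0,0,0,0,0,0,1],
  ],
)

```text
t: 2.7
position: [0.5074, 0.1435, 0.1237]
eef_rot: [-0.001, 0.454, 0.891, -0.001]
force: [-0.5, -0.7, -0.1]
grip_width: 0.997
grip_force: 0.0
```

```bash
python3 - <<'E'
from h import *
st()
p,d=capture("scene");t,_=capture("top")
a=cv2.resize(p[150:260,180:280],(500,550),interpolation=cv2.INTER_CUBIC)
cv2.imwrite("pics/crop2.png",a[:,:,::-1])
E
```

```text
t 2.7 pos [0.5074 0.1435 0.1237] q [-0.44  0.51  0.18  1.86 -0.12  0.79  0.43] F [-0.5 -0.7 -0.1] T [-0.03 -0.01 -0.06] grip 0.997 0.0
tool x [-0.588  0.809  0.001] z [-2.9e-03 -5.0e-04 -1.0e+00] to go tool mm [ 0.9  0.8 -1.3]
```

View pics/crop2.png

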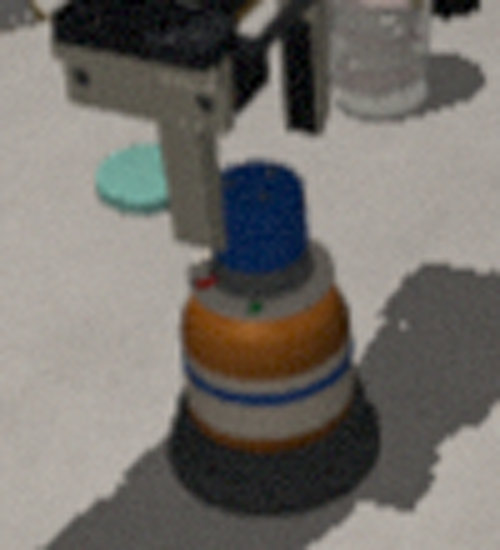

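The crop shows the fingers straddling the blue cap, the near one at (195,190) and the far one at (305,70). The red pointer is at (205,282) and green at (255,305). Now I close the fingers.

Call:
jog_arm(
  deltas=[
    [0,0,0,0,0,0,0.6],
    [0,0,0,0,0,0,0.5],
    [0,0,0,0,0,0,0.4],
    [0,0,0,0,0,0,0.3],
    [0,0,0,0,0,0,0.3],
    [0,0,0,0,0,0,0.3],
  ],
  grip_force=30,
)

```text
t: 3.4
position: [0.5084, 0.1433, 0.1249]
eef_rot: [0.0, 0.455, 0.891, -0.0]
force: [0.9, 0.5, 0.3]
grip_width: 0.532
grip_force: 0.0
```

```bash
python3 -c "from h import *;st()"
```

```text
t 3.4 pos [0.5084 0.1433 0.1249] q [-0.44  0.5   0.18  1.86 -0.12  0.79  0.43] F [0.9 0.5 0.3] T [-0.07  0.04 -0.02] grip 0.532 0.0
tool x [-0.586  0.81  -0.   ] z [-0. -0. -1.] to go tool mm [ 1.7  0.1 -0.1]
```

Call:
jog_arm(
  deltas=[
    [0,0,0,0,0,0,0.3],
    [0,0,0,0,0,0,0.3],
    [0,0,0,0,0,0,0.3],
    [0,0,0,0,0,0,0.3],
  ],
)

```text
t: 3.8
position: [0.5084, 0.1433, 0.1248]
eef_rot: [-0.0, 0.455, 0.891, -0.0]
force: [-0.5, 1.1, -0.5]
grip_width: 0.302
grip_force: 0.0
```

```bash
python3 -c "from h import *;st()"
```

```text
t 3.8 pos [0.5084 0.1433 0.1248] q [-0.44  0.5   0.18  1.86 -0.12  0.79  0.43] F [-0.5  1.1 -0.5] T [-0.06  0.05 -0.01] grip 0.302 0.0
tool x [-0.586  0.81  -0.   ] z [-1.e-04 -1.e-04 -1.e+00] to go tool mm [ 1.7  0.1 -0.2]
```

The opening is below the cap's width and there is no grip force, so something is off. I'll look.

```bash
python3 - <<'E'
from h import *
p,d=capture("scene");t,e=capture("top")
a=cv2.resize(p[140:250,180:280],(400,440),interpolation=cv2.INTER_CUBIC)
b=cv2.resize(t[160:270,150:250],(400,440),interpolation=cv2.INTER_CUBIC)
cv2.imwrite("pics/crop3.png",np.hstack([a,b])[:,:,::-1])
W=cloud("scene",d)
hs=cv2.cvtColor(p,cv2.COLOR_RGB2HSV);m=(hs[...,0]>105)&(hs[...,0]<125)&(hs[...,1]>150);m[:170]=0;m[200:]=0;m[:,:200]=0;m[:,270:]=0
w=W[m];print(len(w),np.median(w,0),w.min(0),w.max(0))
E
```

```text
196 [0.50573036 0.12906829 0.14971686] [0.48574618 0.12098461 0.12946041] [0.52817804 0.15243141 0.19328976]
```

View pics/crop3.png

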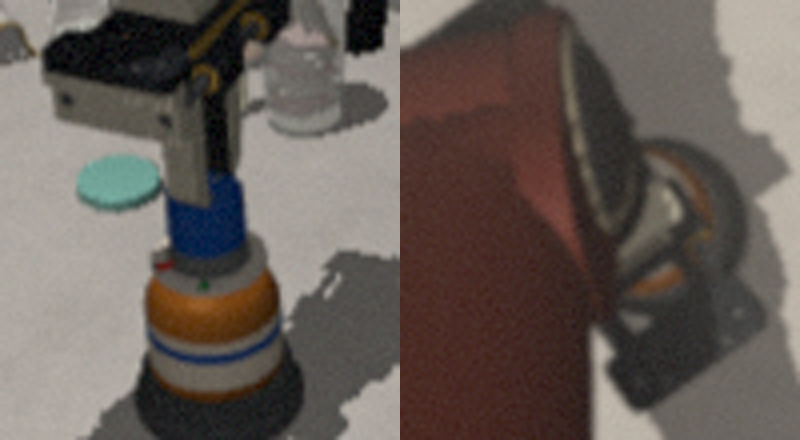

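In the crop the near finger is at (190,170) in front of the cap, and the far finger goes behind it at (228,165). The cap is therefore between the fingers, and they stopped at the commanded opening. The opening scale looks nonlinear, so I'll command them further shut.

Call:
jog_arm(
  deltas=[
    [0,0,0,0,0,0,0],
    [0,0,0,0,0,0,0],
    [0,0,0,0,0,0,0],
    [0,0,0,0,0,0,0],
  ],
)

```text
t: 4.3
position: [0.5085, 0.1433, 0.1248]
eef_rot: [-0.0, 0.455, 0.891, -0.0]
force: [1.0, -0.0, 0.2]
grip_width: 0.017
grip_force: 0.0
```

```bash
python3 -c "from h import *;st()"
```

```text
t 4.3 pos [0.5085 0.1433 0.1248] q [-0.44  0.5   0.18  1.86 -0.12  0.79  0.43] F [ 1.  -0.   0.2] T [ 0.01 -0.02  0.07] grip 0.017 0.0
tool x [-0.586  0.81  -0.   ] z [-0. -0. -1.] to go tool mm [ 1.7  0.1 -0.2]
```

```bash
python3 - <<'E'
from h import *
o=get_obs();p,d=capture("scene");W=cloud("scene",d)
c=camera_info("scene")
def pr(x):
    q=c["world_to_cam"]@np.r_[x,1];v=c["intrinsics"]@q[:3];return (v[:2]/v[2]).round(1),q[2].round(3)
print("tcp px",pr(o["position"]),"tcp+19mm",pr(o["position"]+[0,0,.019]),"cap top",pr([.5075,.1447,.155]))
y0,x0=150,195
a=p[y0:y0+75,x0:x0+75]
cv2.imwrite("pics/crop4.png",cv2.resize(a,(600,600),interpolation=cv2.INTER_CUBIC)[:,:,::-1])
for v in range(160,204,4): print(v,[(u,*(W[v,u]*1000).round().astype(int)) for u in range(216,252,4)])
E
```

```text
tcp px (array([231.7, 198.6]), np.float64(0.95)) tcp+19mm (array([231.2, 191.8]), np.float64(0.939)) cap top (array([230.2, 187.5]), np.float64(0.933))
160 [(216, np.int64(446), np.int64(67), np.int64(283)), (220, np.int64(452), np.int64(62), np.int64(284)), (224, np.int64(462), np.int64(67), np.int64(279)), (228, np.int64(483), np.int64(93), np.int64(259)), (232, np.int64(490), np.int64(90), np.int64(258)), (236, np.int64(503), np.int64(98), np.int64(250)), (240, np.int64(678), np.int64(420), np.int64(37)), (244, np.int64(719), np.int64(472), np.int64(-2)), (248, np.int64(687), np.int64(387), np.int64(50))]
164 [(216, np.int64(447), np.int64(72), np.int64(272)), (220, np.int64(451), np.int64(63), np.int64(275)), (224, np.int64(460), np.int64(65), np.int64(271)), (228, np.int64(476), np.int64(81), np.int64(258)), (232, np.int64(509), np.int64(131), np.int64(222)), (236, np.int64(525), np.int64(143), np.int64(211)), (240, np.int64(679), np.int64(424), np.int64(20)), (244, np.int64(704), np.int64(446), np.int64(1)), (248, np.int64(687), np.int64(388), np.int64(35))]
168 [(216, np.int64
[... 3476 characters left out ...]
nt64(125), np.int64(146)), (236, np.int64(509), np.int64(121), np.int64(145)), (240, np.int64(523), np.int64(129), np.int64(135)), (244, np.int64(618), np.int64(293), np.int64(1)), (248, np.int64(629), np.int64(288), np.int64(0))]
200 [(216, np.int64(543), np.int64(318), np.int64(2)), (220, np.int64(493), np.int64(175), np.int64(108)), (224, np.int64(488), np.int64(141), np.int64(131)), (228, np.int64(493), np.int64(131), np.int64(135)), (232, np.int64(500), np.int64(125), np.int64(135)), (236, np.int64(510), np.int64(125), np.int64(132)), (240, np.int64(522), np.int64(128), np.int64(125)), (244, np.int64(541), np.int64(145), np.int64(107)), (248, np.int64(619), np.int64(272), np.int64(-1))]
```

View pics/crop4.png

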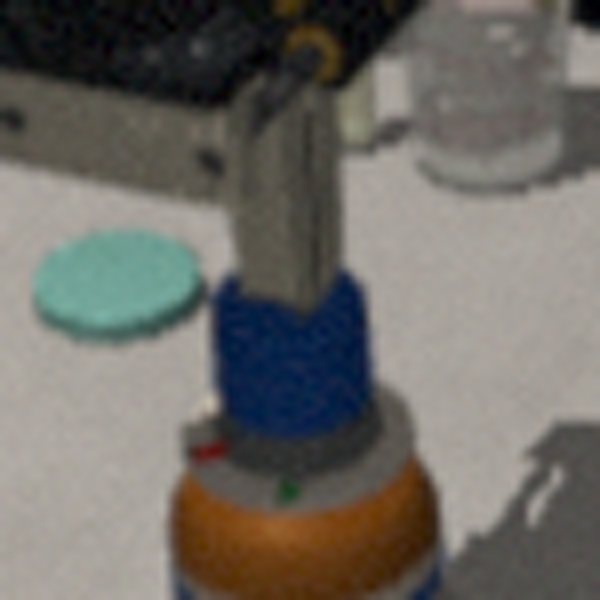

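The shut fingers end at about px (232,188), over the cap's top, at an apparent z ≈ 0.16. The TCP reading says 0.125. I'll check the real finger-tip height against the start picture's depth and the current view.

```bash
python3 - <<'E'
from h import *
W=cloud("scene",np.load("scene1.npy"))
# start gripper: TCP (.2445,.6015,.185)
m=(np.linalg.norm(W[...,:2]-[.2445,.6015],axis=-1)<.09)&(W[...,2]>.1)&(W[...,2]<.35)
vs,us=np.nonzero(m)
if len(vs):
    w=W[m];print("start",len(w),"px",us.min(),us.max(),vs.min(),vs.max(),"z pct",np.percentile(w[:,2],[0,1,5,10,50]).round(3))
    i=w[:,2].argsort()[:12];print(np.c_[us[i],vs[i],(w[i]*1000).round()])
p,d=capture("scene");W=cloud("scene",d)
hs=cv2.cvtColor(p,cv2.COLOR_RGB2HSV)
for u in(227,229,231,233,235): print(u,[(v,*(W[v,u]*1000).round().astype(int).tolist(),hs[v,u,:2].tolist()) for v in range(184,194)])
t=camera_info("scene");f=lambda x:(lambda v:(v[:2]/v[2]).round(1))(t["intrinsics"]@(t["world_to_cam"]@np.r_[x,1])[:3])
for z in(.125,.14,.16): print(z,"open near finger",f([.5085-.81*.05,.1433-.586*.05,z]))
print(get_obs()["q"].round(4).tolist(), get_obs()["position"].round(4))
E
```

```text
start 1398 px 16 68 56 124 z pct [0.217 0.22  0.23  0.24  0.315]
[[ 59. 109. 257. 650. 217.]
 [ 57. 124. 235. 551. 217.]
 [ 60. 109. 259. 644. 218.]
 [ 56. 124. 232. 550. 218.]
 [ 54. 124. 228. 553. 219.]
 [ 63. 108. 267. 645. 219.]
 [ 62. 108. 264. 646. 219.]
 [ 55. 124. 230. 549. 219.]
 [ 60. 108. 260. 648. 219.]
 [ 65. 108. 271. 640. 220.]
 [ 58. 108. 255. 650. 220.]
 [ 51. 124. 222. 554. 220.]]
227 [(184, 496, 135, 174, [18, 44]), (185, 496, 136, 171, [19, 40]), (186, 496, 136, 168, [30, 11]), (187, 500, 146, 158, [114, 116]), (188, 500, 146, 156, [109, 197]), (189, 498, 141, 156, [109, 214]), (190, 496, 138, 157, [109, 209]), (191, 494, 135, 156, [110, 207]), (192, 494, 134, 154, [106, 230]), (193, 492, 131, 154, [108, 255])]
229 [(184, 499, 131, 175, [19, 33]), (185, 499, 133, 171, [20, 42]), (186, 499, 132, 169, [19, 43]), (187, 500, 134, 165, [110, 24]), (188, 503, 142, 157, [110, 193]), (189, 501, 138, 157, [107, 255]), (190, 500, 135, 156, [109, 204]), (191, 498, 133, 156, [108, 217]), (192, 497, 131, 155, [109, 229]), (193, 497, 131, 152, [108, 244])]
231 [(184, 502, 127, 
[... 479 characters left out ...]
, (189, 509, 133, 157, [108, 146]), (190, 507, 131, 156, [107, 231]), (191, 506, 128, 156, [107, 208]), (192, 504, 125, 156, [107, 238]), (193, 503, 124, 154, [108, 211])]
235 [(184, 517, 138, 164, [21, 45]), (185, 516, 138, 162, [18, 43]), (186, 517, 140, 158, [40, 11]), (187, 517, 140, 155, [113, 80]), (188, 515, 135, 156, [111, 155]), (189, 512, 131, 157, [112, 188]), (190, 512, 130, 155, [108, 225]), (191, 509, 126, 156, [107, 233]), (192, 508, 124, 154, [109, 233]), (193, 509, 125, 151, [106, 244])]
0.125 open near finger [221.7 210.9]
0.14 open near finger [221.1 205.4]
0.16 open near finger [220.4 197.9]
[-0.4376, 0.5047, 0.1801, 1.8567, -0.1221, 0.7909, 0.4331] [0.5084 0.1433 0.1249]
```

The depth agrees in both pictures: the real finger tips sit about 33–39 mm higher than the reported TCP. They are now at z ≈ 0.163, just above the cap, and xy agrees. I'll reopen and go down 35 mm further, to a reported z ≈ 0.09, which puts the tips at about 0.123–0.128, well above the flange at 0.108.

Call:
jog_arm(
  deltas=[
    [0,0,0,0,0,0,1],
    [0,0,0,0,0,0,1],
    [0,0,0,0,0,0,1],
    [0,0,0,0,0,0,1],
    [0,0,0,0,0,0,1],
    [0,0,0,0,0,0,1],
    [0,0,0,0,0,0,1],
    [0,0,0,0,0,0,1],
  ],
)

```text
t: 5.2
position: [0.5084, 0.1433, 0.1249]
eef_rot: [-0.0, 0.455, 0.891, 0.0]
force: [0.0, 0.4, 0.0]
grip_width: 0.645
grip_force: 0.0
```

Call:
jog_arm(
  deltas=[
    [0,0,0,1,0,10,1],
    [0,0,0,0,0,10,1],
    [0,0,0,0,0,10,1],
    [0,0,0,0,0,5,1],
    [0,0,0,0,0,0,1],
  ],
)

```text
t: 5.7
position: [0.507, 0.1438, 0.0886]
eef_rot: [-0.001, 0.455, 0.891, -0.001]
force: [0.3, 0.3, 0.9]
grip_width: 0.993
grip_force: 0.0
```

```bash
python3 - <<'E'
from h import *
st(tz=.09)
p,d=capture("scene")
cv2.imwrite("pics/crop5.png",cv2.resize(p[150:230,190:270],(600,600),interpolation=cv2.INTER_CUBIC)[:,:,::-1])
E
```

```text
t 5.7 pos [0.507  0.1438 0.0886] q [-0.43  0.56  0.17  1.89 -0.14  0.71  0.44] F [0.3 0.3 0.9] T [-0.05  0.02  0.07] grip 0.993 0.0
tool x [-0.586  0.81   0.001] z [-2.5e-03 -9.0e-04 -1.0e+00] to go tool mm [ 0.4  0.9 -1.4]
```

View pics/crop5.png

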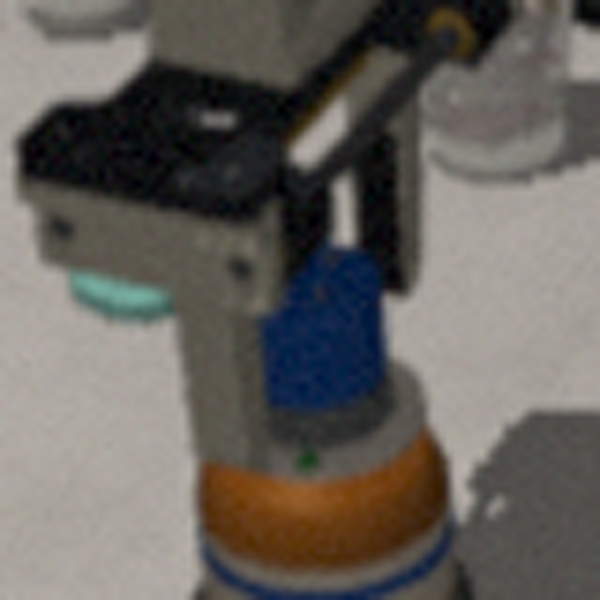

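The crop shows the near finger beside the cap with its tip at px (221,212), so z ≈ 0.12, and the far finger behind the cap. Closing now.

Call:
jog_arm(
  deltas=[
    [0,0,0,0,0,-2,0],
    [0,0,0,0,0,0,0],
    [0,0,0,0,0,0,0],
    [0,0,0,0,0,0,0],
    [0,0,0,0,0,0,0],
    [0,0,0,0,0,0,0],
    [0,0,0,0,0,0,0],
    [0,0,0,0,0,0,0],
  ],
  grip_force=35,
)

```text
t: 6.55
position: [0.5088, 0.1446, 0.092]
eef_rot: [0.001, 0.455, 0.891, 0.001]
force: [1.4, 0.9, -0.8]
grip_width: 0.471
grip_force: 35.0
```

```bash
python3 -c "from h import *;st(tz=.092)"
```

```text
t 6.55 pos [0.5088 0.1446 0.092 ] q [-0.43  0.55  0.17  1.89 -0.14  0.71  0.44] F [ 1.4  0.9 -0.8] T [ 0.2  -0.36  0.04] grip 0.471 35.0
tool x [-0.587  0.81  -0.   ] z [ 1.8e-03  7.0e-04 -1.0e+00] to go tool mm [ 0.8 -1.   0. ]
```

The grip is firm: 0.471 × 93 mm = 44 mm at 35 N. Next I push down 6 mm and compare the force with 14 N.

Call:
jog_arm(
  deltas=[
    [0,0,0,0,0,2,0],
    [0,0,0,0,0,2,0],
    [0,0,0,0,0,2,0],
    [0,0,0,0,0,0,0],
    [0,0,0,0,0,0,0],
  ],
)

```text
t: 7.05
position: [0.5088, 0.1447, 0.0872]
eef_rot: [0.001, 0.455, 0.891, 0.001]
force: [-0.9, 1.5, 8.9]
grip_width: 0.47
grip_force: 35.0
```

```bash
python3 -c "from h import *;st(tz=.086)"
```

```text
t 7.05 pos [0.5088 0.1447 0.0872] q [-0.43  0.56  0.17  1.9  -0.14  0.7   0.44] F [-0.9  1.5  8.9] T [ 0.16  0.17 -0.01] grip 0.47 35.0
tool x [-0.587  0.81  -0.   ] z [ 0.0021  0.0012 -1.    ] to go tool mm [ 0.8 -1.   1.2]
```

Call:
jog_arm(
  deltas=[
    [0,0,0,0,0,2,0],
    [0,0,0,0,0,1,0],
    [0,0,0,0,0,0,0],
    [0,0,0,0,0,0,0],
  ],
)

```text
t: 7.45
position: [0.5088, 0.1447, 0.0851]
eef_rot: [0.001, 0.455, 0.891, 0.001]
force: [-2.1, -0.1, 14.3]
grip_width: 0.467
grip_force: 35.0
```

```bash
python3 -c "from h import *;st(tz=.086)"
```

```text
t 7.45 pos [0.5088 0.1447 0.0851] q [-0.43  0.56  0.17  1.9  -0.14  0.69  0.45] F [-2.1 -0.1 14.3] T [0.09 0.57 0.02] grip 0.467 35.0
tool x [-0.586  0.81  -0.   ] z [ 0.0024  0.0015 -1.    ] to go tool mm [ 0.8 -1.1 -0.9]
```

At 14.3 N the cap is about 6 mm down. Now I turn it anticlockwise, which is negative about tool z.

Call:
jog_arm(
  deltas=[
    [0,0,-5,0,0,0,0],
    [0,0,-6,0,0,0,0],
    [0,0,-6,0,0,0,0],
    [0,0,-6,0,0,0,0],
    [0,0,-6,0,0,0,0],
    [0,0,-6,0,0,0,0],
    [0,0,-6,0,0,0,0],
    [0,0,0,0,0,0,0],
  ],
)

```text
t: 8.25
position: [0.5096, 0.1457, 0.0854]
eef_rot: [0.002, 0.113, 0.994, 0.002]
force: [-1.2, 1.9, 13.5]
grip_width: 0.471
grip_force: 35.0
```

```bash
python3 - <<'E'
from h import *
st(tz=.086)
p,d=capture("scene")
cv2.imwrite("pics/crop6.png",cv2.resize(p[150:230,190:270],(600,600),interpolation=cv2.INTER_CUBIC)[:,:,::-1])
E
```

```text
t 8.25 pos [0.5096 0.1457 0.0854] q [-0.29  0.56 -0.05  1.89  0.04  0.69  0.99] F [-1.2  1.9 13.5] T [0.3  0.33 0.09] grip 0.471 35.0
tool x [-0.975  0.224 -0.004] z [ 0.0044  0.0029 -1.    ] to go tool mm [ 1.8 -1.4 -0.6]
```

View pics/crop6.png

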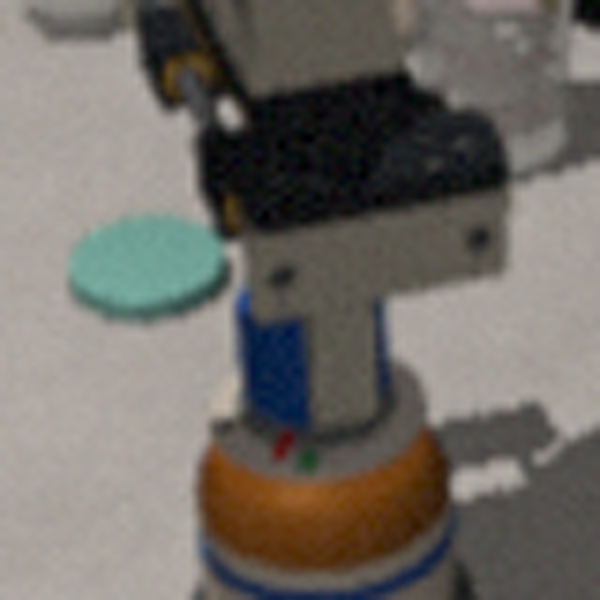

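The collar is moving: red is now at (285,445), close to green at (307,460). I'll carry on to the stop.

Call:
jog_arm(
  deltas=[
    [0,0,-5,0,0,0,0],
    [0,0,-6,0,0,0,0],
    [0,0,-6,0,0,0,0],
    [0,0,-6,0,0,0,0],
    [0,0,-6,0,0,0,0],
    [0,0,-6,0,0,0,0],
    [0,0,0,0,0,0,0],
    [0,0,0,0,0,0,0],
  ],
)

```text
t: 9.1
position: [0.5096, 0.1467, 0.0854]
eef_rot: [0.003, -0.191, 0.982, 0.001]
force: [-1.5, 3.8, 14.1]
grip_width: 0.468
grip_force: 35.0
```

```bash
python3 - <<'E'
from h import *
st(tz=.086)
p,d=capture("scene")
cv2.imwrite("pics/crop7.png",cv2.resize(p[150:230,190:270],(600,600),interpolation=cv2.INTER_CUBIC)[:,:,::-1])
E
```

```text
t 9.1 pos [0.5096 0.1467 0.0854] q [-0.17  0.56 -0.23  1.89  0.18  0.7   1.45] F [-1.5  3.8 14.1] T [0.6  0.35 0.07] grip 0.468 35.0
tool x [-0.927 -0.374 -0.006] z [ 0.0048  0.0038 -1.    ] to go tool mm [ 2.7 -1.1 -0.6]
```

View pics/crop7.png

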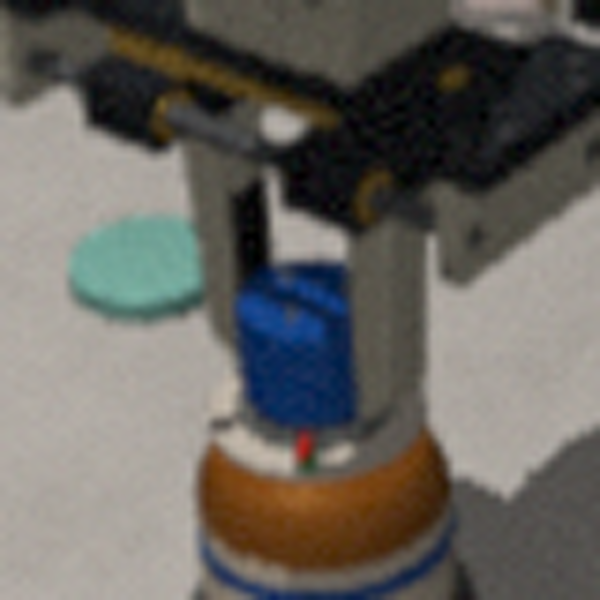

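Red (305,445) now sits directly above green (306,460). I'll turn a little more against the harmless stop, ease the push off, open and lift.

Call:
jog_arm(
  deltas=[
    [0,0,-5,0,0,0,0],
    [0,0,-5,0,0,0,0],
    [0,0,0,0,0,0,0],
    [0,0,0,0,0,-3,0],
    [0,0,0,0,0,-3,0],
    [0,0,0,0,0,-3,0],
    [0,0,0,0,0,0,0],
    [0,0,0,0,0,0,0],
  ],
)

```text
t: 9.95
position: [0.5093, 0.147, 0.092]
eef_rot: [0.002, -0.276, 0.961, 0.002]
force: [2.6, 5.7, -0.4]
grip_width: 0.466
grip_force: 35.0
```

Call:
jog_arm(
  deltas=[
    [0,0,0,0,0,0,1],
    [0,0,0,0,0,0,1],
    [0,0,0,0,0,0,1],
    [0,0,0,0,0,0,1],
    [0,0,0,0,0,0,1],
    [0,0,0,0,0,0,1],
    [0,0,0,0,0,0,1],
  ],
)

```text
t: 10.65
position: [0.5078, 0.144, 0.0919]
eef_rot: [-0.0, -0.275, 0.962, -0.0]
force: [0.6, 0.1, 0.4]
grip_width: 0.987
grip_force: 0.0
```

Call:
jog_arm(
  deltas=[
    [0,0,0,0,0,-10,1],
    [0,0,0,0,0,-25,1],
    [0,0,0,0,0,-30,1],
    [0,0,0,0,0,-30,1],
    [0,0,0,0,0,-30,1],
    [0,0,0,0,0,0,1],
    [0,0,0,0,0,0,1],
  ],
)

```text
t: 11.35
position: [0.508, 0.1442, 0.2177]
eef_rot: [0.001, -0.275, 0.962, -0.0]
force: [-0.4, -0.2, -0.3]
grip_width: 0.998
grip_force: 0.0
```

```bash
python3 - <<'E'
from h import *
st()
p,d=capture("scene")
cv2.imwrite("pics/crop8.png",cv2.resize(p[160:240,190:270],(600,600),interpolation=cv2.INTER_CUBIC)[:,:,::-1])
E
```

```text
t 11.35 pos [0.508  0.1442 0.2177] q [-0.1   0.41 -0.32  1.72  0.15  1.03  1.66] F [-0.4 -0.2 -0.3] T [ 0.1  -0.01 -0.05] grip 0.998 0.0
tool x [-0.849 -0.528 -0.001] z [ 1.6e-03  2.0e-04 -1.0e+00] to go tool mm [ 0.2  0.8 92.7]
```

View pics/crop8.png

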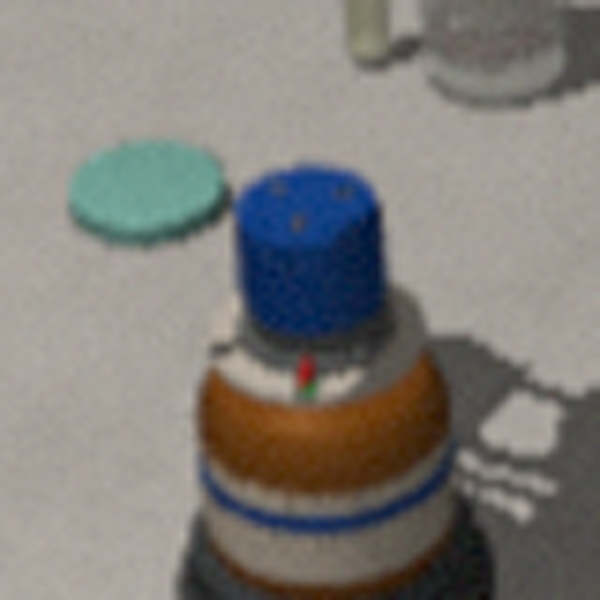

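The cap is back up, the gripper is clear of it, and the red pointer (306,372) stands on the green mark (308,390). I'm handing the job in.

```bash
python3 -c "from bench import *;print(finish_job())"
```

```text
the job is handed in; nothing more can be done
None
```

The blue-capped bottle is unlocked: its red pointer is on the green mark, the cap is released and the arm is clear. The white-capped bottle was never touched, and the job was handed in at about 11.4 s.

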